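# Stock the seal carousel and bring the carved seal to the front

## Robot

A 6-joint arm with a two-finger parallel gripper is mounted at the origin on the work surface. World frame = base frame: x ahead of the robot, y to its left, z up, the work surface at z = 0. Lengths are in mm, angles in rad, forces in N, time in s.
With the tool pointing down it reaches from about 350 to 975 mm from the base axis. Payload 7.1 kg.
Tool frame: the origin (TCP) lies at the very end of the fingers, on their centre line; the grasp point (between the pads) lies 19 mm behind it; y points along the fingers, x is the direction in which the jaws open and shut, and the axes are right-handed (so a half turn about y gives the same grasp; the last joint's range is limited). The gripper opens to 88 mm and grips with 3 to 60 N. Pads are 20 mm wide; open, the fingers measure 115 mm over their backs; the gripper's body (75 mm by 178 mm) begins 61 mm behind the grasp point.
Start: joints at [-1.358, 0.423, 1.63, -0, 1.089, -0.019], TCP at [143.6, -608.263, 222.675] pointing down, gripper open.
Joint ranges: [-3, 3], [-0.9, 2.11], [0.09, 2.58], [-1.31, 4.45], [0.11, 2.69], [-2.54, 2.54]. Speed limits (rad/s): [2.39, 2.39, 3.01, 3.14, 3.14, 3.14].

## Interface

Orientations are given as a rotation vector (axis times angle).
In Python, from workcell import ctrl gives the robot as it stands. The module is installed in compiled form; this text tells all that it offers.
- The arm moves only by the tool carry_out, never from a script. Its arguments are lists of equal length, an entry for each row: "delta_pos": the shift along the tool's x, y, z in cm, a list of three; "rotation": the turn, a rotation vector about the tool's x, y, z in rad, a list of three. In form: {"delta_pos": [[dx, dy, dz], ...], "rotation": [[wx, wy, wz], ...]}. A call has 1 to 12 rows; each row is the pose to reach, as a shift and turn from the pose commanded when the call began, along the tool's axes at that moment; what a row does not reach only later rows make up. A row lasts 1/12 s, in which the tool goes at most 41.7 mm and 7.16 degrees, less where a joint would pass 70% of its speed; a pose out of reach is approached as far as the arm can. A call with a gripper value outside its range is refused whole. "hand" is the closure in counts, from 0 (fully open) to 255 (shut), set as the call begins (left out, the last holds). The fingers move at their own pace and stop on an object; the grip force is fixed at half the most. Time passes only in rows, so rows that repeat a pose let the fingers close. It gives the time, the measured TCP pose, the force and the opening at its end, in the units of the state.
- ctrl.get_obs(): the state, without advancing time (a new reading comes with each control period).
- ctrl.get_image(name): name is "side" or "top"; returns the picture (420x560x3 uint8, red, green, blue); there is no depth.
- ctrl.camera_info(name): a dict with "fov_y" (degrees; the focal length in pixels is half the picture's height over the tangent of half this angle, whatever the lens; pixels are square), "cx", "cy" (the principal point, pixels), "k1" (the pictures are not rectified: a ray, as slopes to the right and down, at radius r is drawn at 1 + k1 r^2 times it, then the intrinsics apply), "R" (3x3) and "t" (3): a world point X has camera coordinates R X + t. Camera axes: x right, y down, z forward; pixel columns grow to the right and rows downward; lengths in mm; the calibration is good to about 2 mm. A picture is of the moment at which its call begins. camera_info takes no time and is no camera call.
- ctrl.close_job(): hands the job in, once; it reports no verdict.
The state is a dict: "t": time; "qpos": joint angles; "qvel": joint speeds; "joint_torque": joint torques, N m; "ee_pos": TCP position; "orientation": TCP orientation; "ft_force": force on the tool from outside, world axes, zero at the start; "moment": the same for the moment, N m; "width": finger opening in mm.
Only numpy, scipy, OpenCV 4.12 (cv2) and the standard library are available. Lean on these libraries where they do the work, as an engineer would, in place of code of your own. Each camera call takes 0.05 s, during which the arm holds its last target.

## Task

Fill up the seal display: lift the two stone seals out of the aluminium tray and set each down gently, upright, in a carousel cell of its own, so that all five cells hold one seal. Then turn the carousel by the bar handle on its centre post until the tall carved seal stands squarely at the front of the display, over the middle of the side with the drawer and its button, and finish with the hand still gripping the bar, holding the carousel still there for the photograph. Do not handle the three seals already on the carousel and leave everything else on the counter where it is.

Things in the scene. Friction and masses are not known exactly. Their poses are not given: they have to be found in the camera images.
- display: Seal display: clear acrylic plinth 320 x 320 x 66 mm high, fixed. Origin: centre of its underside, on the carousel's turning axis. z up; its +x axis points out of its FRONT: the side with the white drawer front, aluminium pull lip and round black button (sticking out 14 mm; the drawer stays shut). The front looks roughly away from the robot.
- carousel: Wooden turntable with five open cells on top of the plinth, 300 mm across. Turns freely without stops about a vertical axis (about 0.05 N m; no spring-back). Deck surface 20 mm above the origin; lip round the edge 13 mm above the deck, inside radius 146 mm. Origin: on the axis, at the plinth's top face, 66 mm above the counter; z up; x, y turn with it.
- grip: Black bar handle on top of the carousel's 18 mm centre post, for turning it by hand: 64 mm long (its x axis, along the carousel's x axis), 14 mm wide (y), 30 mm high. Rigid with the carousel. Origin: middle of its underside, on the turning axis, 194 mm above the counter; top of the bar 224 mm above the counter.
- carved_seal: The tall carved soapstone seal: square shaft 36 x 36 mm, collar 41 mm, a small carved lion on top, 114 mm tall in all; the tallest seal by far. Stands in one of the cells. Origin: centre of its foot, z up.
- stock_seal_1: Plain oblong soapstone seal, 28 x 40 mm, 54 mm tall, standing in a cell; stays there. Origin: centre of its foot, z up.
- stock_seal_2: Plain square soapstone seal, 34 x 34 mm, 48 mm tall, standing in a cell; stays there. Origin: centre of its foot, z up.
- square_seal: Plain square soapstone seal, 32 x 32 mm (flat sides square to its x and y axes), 72 mm tall with a shallow stepped top (the upper 6 mm are 26 mm wide), 0.14 to 0.25 kg. Starts upright on the floor of the tray. Origin: centre of its foot, z up.
- round_seal: Plain round soapstone seal, 34 mm across, 66 mm tall (the upper 8 mm taper), 0.12 to 0.21 kg. Starts upright on the floor of the tray. Origin: centre of its foot, z up.
- tray: Aluminium tray, 210 x 180 mm with 3 mm floor and 16 mm high, 3 mm thick walls, fixed. Origin: centre of its underside. Left or right of the display.
- paste_jar: Lidded porcelain paste jar, 65 mm across, 36 mm high, in the tray with the two seals; stays there. Origin: centre of its foot.
- brush_pot: Blue-and-white porcelain brush pot 96 mm across, 125 mm high, brushes up to 250 mm; bystander on the counter. Origin: centre of its underside.
- seal_bed: Wooden engraver's clamp with a seal in it, 130 x 90 x 42 mm; bystander. Origin: centre of its underside.
- ruler: Brass paperweight bar 35 x 200 x 10 mm with a small knob; bystander. Origin: centre of its underside.
- cell0 (a point): Cell at 0 degrees: middle of a cell's floor on the deck, 105 mm from the axis, 86 mm above the counter; turns with the carousel. Cells follow anticlockwise from above, parted by radial aluminium dividers, 4 mm thick, 26 mm high, halfway (36 degrees) between their middles. At the start three cells hold a seal, two are empty: seen from the seals' places.
- cell1 (a point): Cell at 72 degrees: as cell0.
- cell2 (a point): Cell at 144 degrees: as cell0.
- cell3 (a point): Cell at 216 degrees: as cell0.
- cell4 (a point): Cell at 288 degrees: as cell0.
Things that resemble listed ones, but are neither listed nor needed, are in the scene too. What is shaped like the square_seal but green is not meant.

How it is judged:
By the outcome, as a careful person would: the job done as asked, in the order asked, and still so for the second after the job is handed in, while the arm keeps its last pose, push and grip.
It also fails if it takes over 72 s, if anything falls off the work surface, if the arm or the gripper's body presses on something with over 40 N, if the wrist force passes 120 N, or if a joint passes its speed limit or range.

## Working session

There is one attempt and no reset: what is moved stays moved. The work goes in short steps, Python scripts to look and compute and a tool call to move; the robot and the scene stay as the last step left them, time stands still between calls to the robot, and variables do not carry over. Pictures are saved under pics/ and viewed, and the job is handed in when it is done.

Besides the shell and the picture viewer there is one more tool, called after "Call:" in YAML: its name, and indented under it one key for each argument. carry_out: Moves the arm, as the interface text tells. Its arguments: {"type":"object","properties":{"delta_pos":{"type":"array","items":{"type":"array","items":{"type":"number"}}},"rotation":{"type":"array","items":{"type":"array","items":{"type":"number"}}},"hand":{"type":"number"}},"required":["delta_pos","rotation"]}

```bash
mkdir -p pics; ls; python3 - <<'E'
from workcell import ctrl
import cv2,json
print(ctrl.get_obs())
for n in("side","top"):
    im=ctrl.get_image(n); cv2.imwrite(f"pics/{n}0.png",im[:,:,::-1]); print(n,ctrl.camera_info(n))
E
```

```text
pics
{'t': 0.0, 'qpos': array([-1.35796098e+00,  4.23851805e-01,  1.63067579e+00, -1.62038223e-05,
        1.08857992e+00, -1.89935909e-02]), 'qvel': array([-0.00164187, -0.00063677,  0.00102153,  0.00156165,  0.00173036,
        0.00023041]), 'joint_torque': array([ 4.75510955e-03, -5.44612849e+01, -2.73663175e+01,  6.46947906e-02,
        2.28150305e-02, -1.16948067e-04]), 'ee_pos': array([ 143.50796914, -607.74040504,  221.90042514]), 'orientation': array([-1.30900137,  1.03756765, -1.03559844]), 'ft_force': array([ 0.02570891,  0.52654489, -0.4866403 ]), 'moment': array([ 0.01287845, -0.01499151,  0.00549105]), 'width': 87.93155324305421}
side {'fov_y': 57.091772258721285, 'cx': 280.26110484344025, 'cy': 212.10337175558425, 'k1': 0.012915258526708018, 'R': array([[ 0.9477576 , -0.3188417 , -0.00977224],
       [-0.2145155 , -0.61437604, -0.75929255],
       [ 0.2360903 ,  0.72172158, -0.65067605]]), 't': array([-570.71499408,  228.39252025, 1120.61482597])}
top {'fov_y': 42.68221161349361, 'cx': 274.0221655944147, 'cy': 196.10093945313295, 'k1': -0.06969515312571571, 'R': array([[-0.01171195, -0.99993065,  0.00123693],
       [-0.99705417,  0.01158447, -0.07582077],
       [ 0.07580118, -0.0021213 , -0.9971207 ]]), 't': array([  11.33016852,  573.3072381 , 1707.45634842])}
```

View pics/side0.png

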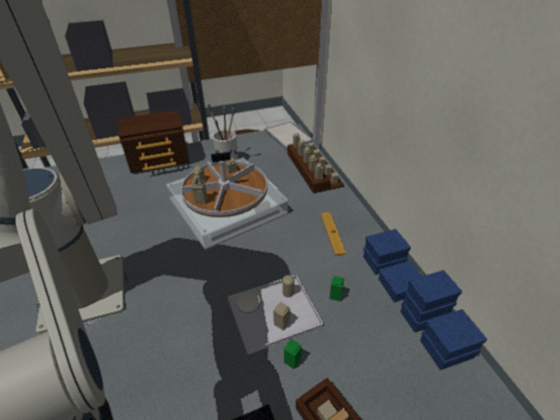

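View pics/top0.png

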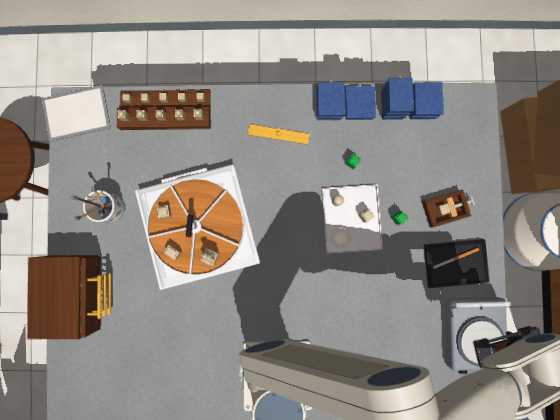

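```bash
cat > h.py <<'E'
import numpy as np, cv2
from workcell import ctrl
from scipy.spatial.transform import Rotation as Ro
def K(n):
    c=ctrl.camera_info(n); f=210/np.tan(np.radians(c['fov_y']/2))
    return c,f
def ray(n,u,v):
    c,f=K(n); d=np.array([(u-c['cx'])/f,(v-c['cy'])/f]); s=d.copy()
    for _ in range(20): s=d/(1+c['k1']*(s@s))
    R=np.array(c['R']);return -R.T@c['t'], R.T@np.array([s[0],s[1],1])
def pl(n,u,v,z):
    o,d=ray(n,u,v); return o+d*(z-o[2])/d[2]
def proj(n,X):
    c,f=K(n); p=np.array(c['R'])@np.array(X,float)+c['t']; s=p[:2]/p[2]; s=s*(1+c['k1']*(s@s))
    return np.array([c['cx'],c['cy']])+f*s
E
python3 - <<'E'
import cv2
im=cv2.imread('pics/top0.png'); 
cv2.imwrite('pics/topA.png',cv2.resize(im[60:300,100:420],None,fx=2.5,fy=2.5,interpolation=2))
im=cv2.imread('pics/side0.png'); 
cv2.imwrite('pics/sideA.png',cv2.resize(im[100:340,200:520],None,fx=2.5,fy=2.5,interpolation=2))
E
```

```text
(no output)
```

View pics/topA.png

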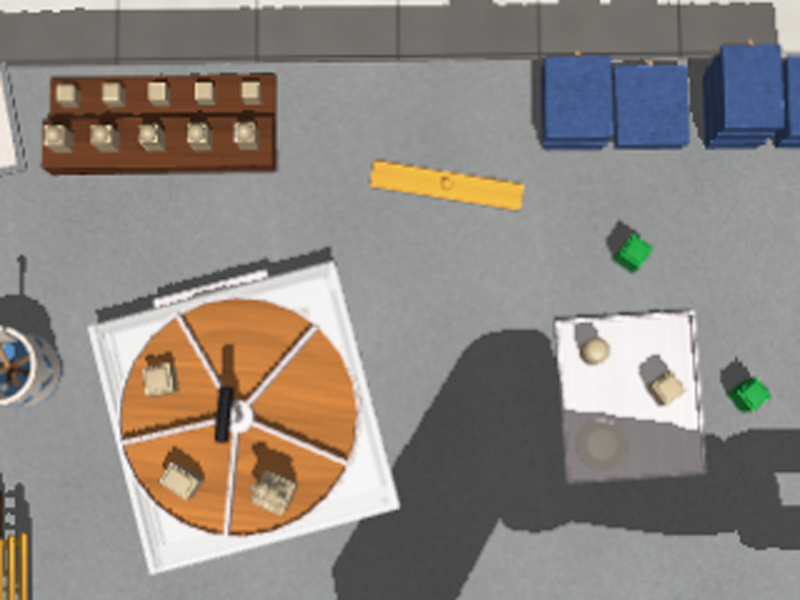

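View pics/sideA.png

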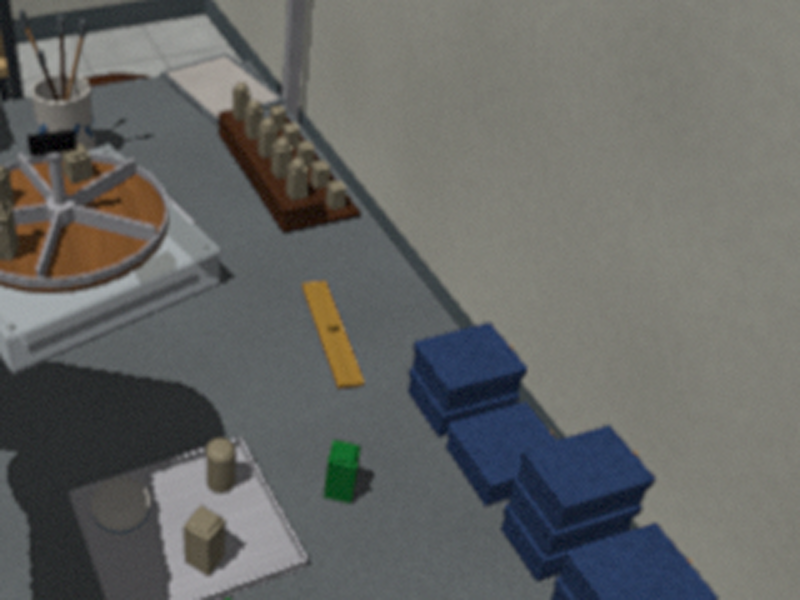

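The top view shows the drawer front at the upper left (~205,172), and the empty cells at the top and right of the carousel. The bar is at (190,224). The carved seal is at about (208,255), the round seal at (338,200), and the square seal at (367,215).

```bash
cat > m.py <<'E'
from h import *
im=cv2.imread('pics/top0.png'); hsv=cv2.cvtColor(im,cv2.COLOR_BGR2HSV)
def und(n,pts,z): return np.array([pl(n,u,v,z)[:2] for u,v in pts])
# orange disc
m=((hsv[...,0]>5)&(hsv[...,0]<18)&(hsv[...,1]>130)).astype(np.uint8); m[:, :135]=0;m[:,260:]=0;m[:165]=0;m[290:]=0
pts=cv2.findNonZero(m); h=cv2.convexHull(pts)[:,0].astype(float)
w=und('top',h,88); 
A=np.c_[2*w,np.ones(len(w))]; s=np.linalg.lstsq(A,(w**2).sum(1),rcond=None)[0]
print('disc',s[:2],np.sqrt(s[2]+s[:2]@s[:2]))
# plinth white
m=((hsv[...,2]>190)&(hsv[...,1]<40)).astype(np.uint8); 
m[:, :130]=0;m[:,270:]=0;m[:160]=0;m[295:]=0
n,l,st,c=cv2.connectedComponentsWithStats(m); 
for i in range(1,n):
  if st[i,4]>20: print(st[i])
i=1+np.argmax(st[1:,4]); h=cv2.convexHull(cv2.findNonZero((l==i).astype(np.uint8)))
w=und('top',h[:,0].astype(float),66).astype(np.float32); print('plinth',cv2.minAreaRect(w))
# bar
m=((hsv[...,2]<45)).astype(np.uint8); m[:, :183]=0;m[:,200:]=0;m[:205]=0;m[245:]=0
n,l,st,c=cv2.connectedComponentsWithStats(m); print(st[1:],c[1:])
i=1+np.argmax(st[1:,4]); w=und('top',cv2.convexHull(cv2.findNonZero((l==i).astype(np.uint8)))[:,0].astype(float),224).astype(np.float32)
print('bar',cv2.minAreaRect(w),w.round())
for k in range(45):pass
E
python3 m.py; python3 - <<'E'
import cv2
im=cv2.imread('pics/top0.png')
cv2.imwrite('pics/topB.png',cv2.resize(im[170:285,135:265],None,fx=5,fy=5,interpolation=2))
cv2.imwrite('pics/topC.png',cv2.resize(im[175:265,310:420],None,fx=6,fy=6,interpolation=2))
im=cv2.imread('pics/side0.png')
cv2.imwrite('pics/sideC.png',cv2.resize(im[260:360,220:330],None,fx=6,fy=6,interpolation=2))
E
```

```text
disc [478.02206797 249.80140581] 144.2954227126119
[ 135  165  125  125 3830]
plinth ((482.8458557128906, 249.10751342773438), (331.9612121582031, 322.4884338378906), 14.379988670349121)
[[186 215   7  21  71]] [[189.28169014 223.74647887]]
bar ((478.692626953125, 246.43975830078125), (12.882965087890625, 58.008544921875), 83.5611572265625) [[493. 238.]
 [467. 241.]
 [450. 244.]
 [451. 255.]
 [453. 255.]
 [482. 253.]
 [504. 250.]
 [507. 247.]
 [507. 238.]]
```

View pics/topB.png

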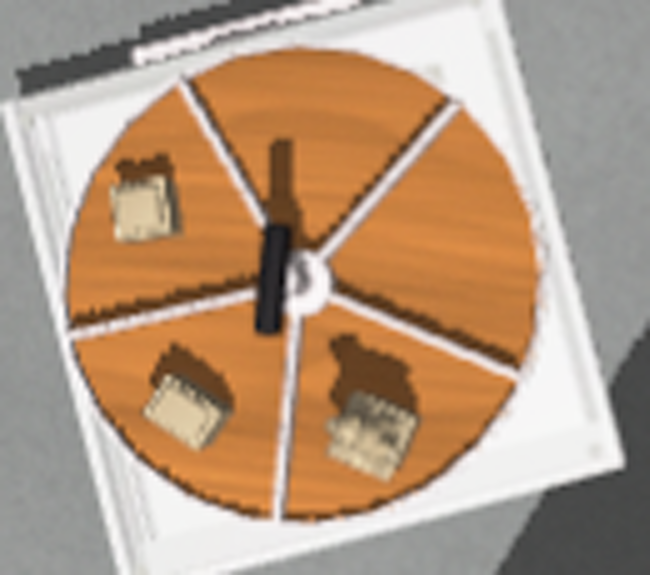

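View pics/topC.png

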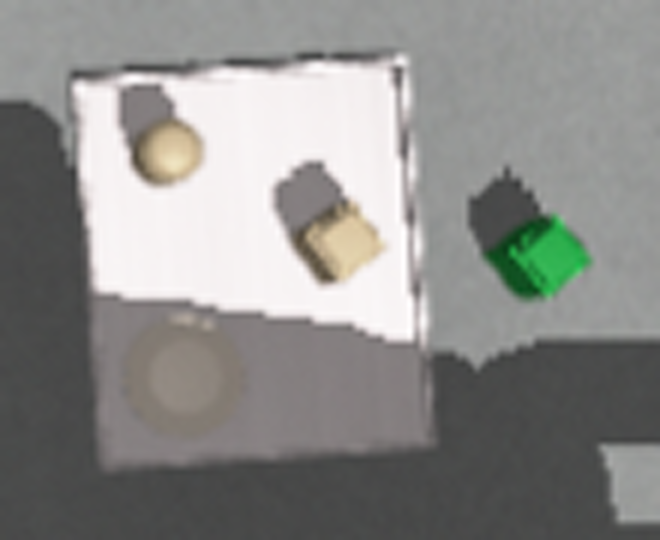

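View pics/sideC.png

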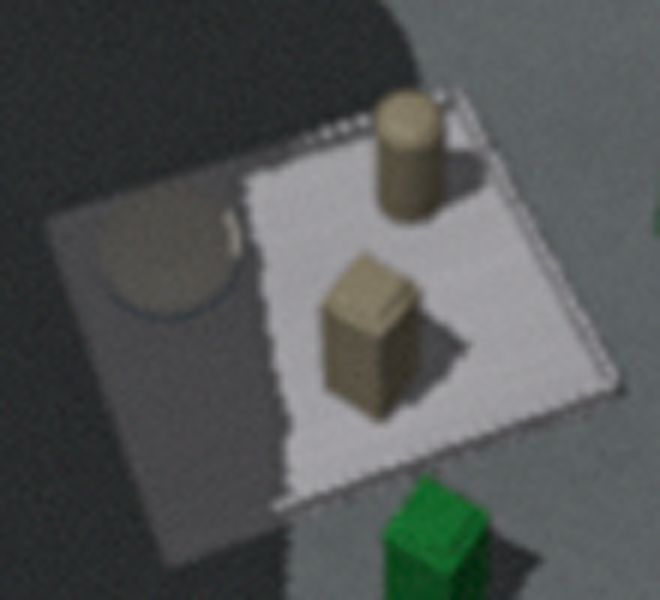

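```bash
cat > m2.py <<'E'
from h import *
im=cv2.imread('pics/top0.png').astype(float); im8=im.astype(np.uint8)
def tri(a,b):
    (o1,d1),(o2,d2)=ray('top',*a),ray('side',*b)
    s=np.linalg.lstsq(np.c_[d1,-d2],o2-o1,rcond=None)[0]; p,q=o1+s[0]*d1,o2+s[1]*d2
    return (p+q)/2, np.linalg.norm(p-q)
print('top cam',ray('top',0,0)[0])
hsv=cv2.cvtColor(im8,cv2.COLOR_BGR2HSV)
def blob(img,box,f):
    x0,y0,x1,y1=box; h=cv2.cvtColor(img[y0:y1,x0:x1],cv2.COLOR_BGR2HSV); m=f(h).astype(np.uint8)
    n,l,st,c=cv2.connectedComponentsWithStats(m); i=1+np.argmax(st[1:,4]); mm=(l==i).astype(np.uint8)
    return cv2.findNonZero(mm)[:,0]+[x0,y0], c[i]+[x0,y0], st[i]
tan=lambda h:(h[...,0]>12)&(h[...,0]<30)&(h[...,1]>45)
for nm,box in dict(round=(325,185,350,212),square=(352,200,380,228)).items():
    p,c,st=blob(im8,box,tan); print(nm,c,st, cv2.minAreaRect(p.astype(np.float32)))
    top=lambda h:tan(h)&(h[...,2]>200)
    p,c,st=blob(im8,box,top); w=np.array([pl('top',u,v,72)[:2] for u,v in p],np.float32); print(' bright',c,st,w.mean(0),cv2.minAreaRect(w))
si=cv2.imread('pics/side0.png')
for nm,box in dict(round=(278,270,300,300),square=(268,298,296,334)).items():
    p,c,st=blob(si,box,lambda h:(h[...,0]>10)&(h[...,0]<32)&(h[...,1]>50)); print('side',nm,c,st)
print('sq tri',tri((367.5,215.2),(281.8,309.0)))
print('rd tri',tri((338,200),(288.3,279.5)))
# plinth corners
f=lambda x,y:(135+x/5,170+y/5)
C=[f(5,105),f(490,0),f(625,465),f(130,573)]
W=np.array([pl('top',*c,66)[:2] for c in C]);print(W.round(1),W.mean(0))
for i in range(4): e=W[(i+1)%4]-W[i]; print(np.linalg.norm(e).round(1),np.degrees(np.arctan2(e[1],e[0])).round(1))
ctr=np.array([478.,248.5])
for e,z in [((180,80),112),((457,102),112),((518,374),112),((280,515),112),((70,330),112)]:
    w=pl('top',*f(*e),z)[:2]-ctr; print('div',np.degrees(np.arctan2(w[1],w[0])).round(1),np.hypot(*w).round(1))
E
python3 m2.py
```

```text
top cam [ 442.32386378    8.30994032 1745.99464151]
round [337.42391304 199.82608696] [ 7 10 12 11 92] ((337.5000305175781, 200.00003051757812), (9.192387580871582, 10.60660171508789), 45.0)
 bright [338.95238095 200.21428571] [11 12  8  7 42] [ 554.3328  -198.01721] ((554.9869384765625, -199.7212371826172), (21.980388641357422, 18.797351837158203), 89.32080841064453)
square [366. 215.] [  7   9  15  13 125] ((366.00006103515625, 215.00001525878906), (10.399999618530273, 12.0), 53.13010025024414)
 bright [368.23076923 215.32307692] [12 11 10 11 65] [ 505.97168 -288.71252] ((505.5621643066406, -287.38336181640625), (24.16635513305664, 28.815452575683594), 32.60137176513672)
side round [287.7679558  285.06629834] [  5   5  11  21 181]
side square [281.27857143 315.42142857] [  6   6  15  25 280]
sq tri (array([ 508.29535327, -288.41899532,   62.70897356]), np.float64(3.1856185586927666))
rd tri (array([ 557.94717046, -197.45602325,   55.86133104]), np.float64(3.737482957547375))
[[591.2 439.4]
 [653.9 132.9]
 [362.   50.8]
 [298.1 359.5]] [476.29719568 245.63467344]
312.8 -78.4
303.3 -164.3
315.3 101.7
303.8 15.2
div 30.0 142.3
div -42.5 145.9
div -113.4 146.6
div 175.9 142.2
div 101.8 141.2
```

```bash
cat > m3.py <<'E'
from h import *
from m2 import tri
print('---')
o=ctrl.get_obs(); R=Ro.from_rotvec(o['orientation']).as_matrix(); print(R.round(3))
fs=lambda x,y:((x+.5)/6-.5+220,(y+.5)/6-.5+260); ft=lambda x,y:((x+.5)/6-.5+310,(y+.5)/6-.5+175)
P=np.array([pl('side',*fs(*c),69)[:2] for c in [(367,255),(420,295),(375,335),(322,303)]]);print(P.round(1),P.mean(0))
for i in range(4): e=P[(i+1)%4]-P[i]; print(np.linalg.norm(e).round(1),np.degrees(np.arctan2(e[1],e[0])).round(1))
P=np.array([pl('top',*ft(*c),75)[:2] for c in [(345,205),(383,245),(343,276),(308,240)]]);print(P.round(1),P.mean(0))
for i in range(4): e=P[(i+1)%4]-P[i]; print(np.linalg.norm(e).round(1),np.degrees(np.arctan2(e[1],e[0])).round(1))
print('round top',pl('top',338.1,199.9,61), 'side base', [pl('side',*fs(408,222-0),3)])
print(pl('side',*fs(410,120),66))
E
python3 m3.py | sed -n '/---/,$p'; python3 - <<'E'
import cv2
im=cv2.imread('pics/top0.png')
cv2.imwrite('pics/topD.png',cv2.resize(im[155:295,125:270],None,fx=4,fy=4,interpolation=2))
im=cv2.imread('pics/side0.png')
cv2.imwrite('pics/sideD.png',cv2.resize(im[140:245,160:295],None,fx=5,fy=5,interpolation=2))
E
```

```text
---
[[ 0.23  -0.     0.973]
 [-0.973  0.001  0.23 ]
 [-0.001 -1.     0.   ]]
[[ 512.8 -271.9]
 [ 527.5 -298.6]
 [ 503.  -311.2]
 [ 486.9 -288.9]] [ 507.53059142 -292.67723166]
30.5 -61.2
27.5 -152.8
27.5 125.9
31.0 33.4
[[ 526.4 -285.1]
 [ 505.4 -304.4]
 [ 489.5 -283.2]
 [ 508.4 -265.3]] [ 507.4353154  -284.49763933]
28.6 -137.4
26.5 126.7
26.0 43.3
26.7 -47.7
round top [ 556.08998425 -196.70572604   61.        ] side base [array([ 552.01071113, -214.26445482,    3.        ])]
[ 555.88799553 -205.5465907    66.        ]
```

View pics/topD.png

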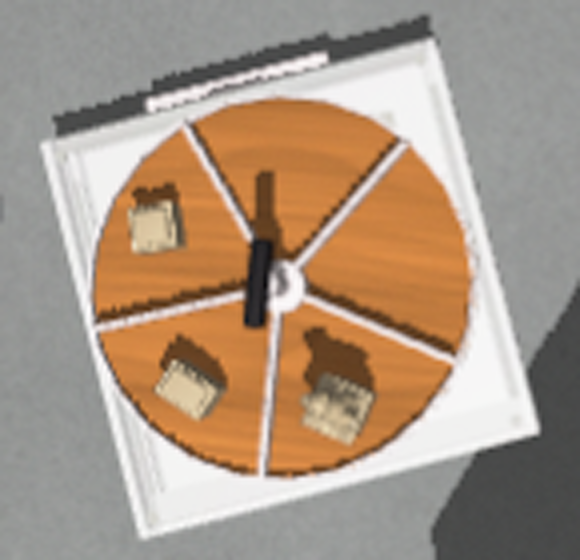

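View pics/sideD.png

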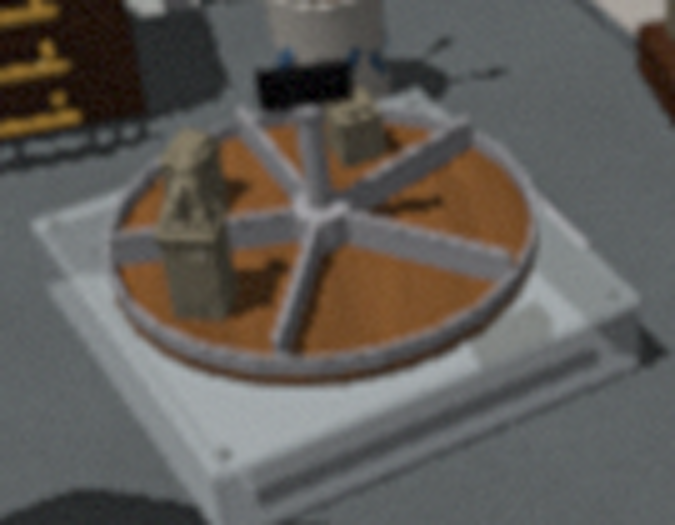

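```bash
cat > m4.py <<'E'
from h import *
f=lambda x,y:((x+.5)/4-.5+125,(y+.5)/4-.5+155)
g=lambda x,y:((x+.5)/5-.5+160,(y+.5)/5-.5+140)
W=np.array([pl('top',*f(*c),66)[:2] for c in [(42,142),(435,38),(538,432),(143,537)]]);print(W.round(1),W.mean(0))
for i in range(4): e=W[(i+1)%4]-W[i]; print(np.linalg.norm(e).round(1),np.degrees(np.arctan2(e[1],e[0])).round(1))
ctr=W.mean(0)
W=np.array([pl('side',*g(*c),66)[:2] for c in [(35,222),(425,95),(638,298),(222,475)]]);print('side',W.round(1),W.mean(0))
for i in range(4): e=W[(i+1)%4]-W[i]; print(np.linalg.norm(e).round(1),np.degrees(np.arctan2(e[1],e[0])).round(1))
for e in [(188,124),(404,144),(455,355),(263,472),(97,325)]:
    w=pl('top',*f(*e),112)[:2]-ctr; print('div',np.degrees(np.arctan2(w[1],w[0])).round(1),np.hypot(*w).round(1))
for c,z in [((339,407),160),((339,407),140)]:
    p=pl('top',*f(*c),z)[:2]; w=p-ctr; print('carved top',p,np.degrees(np.arctan2(w[1],w[0])).round(1),np.hypot(*w))
P=[pl('side',*g(*c),86)[:2].round(1) for c in [(172,305),(211,322),(236,312)]]; print('foot corners',P)
for c in P:
  w=c-ctr
P=[pl('side',*g(*c),224)[:2].round(1) for c in [(257,70),(350,63)]]; print('bar near top edge',P)
lp=[pl('top',*f(*c),55)[:2] for c in [(147,104),(327,58)]];print('lip',lp, np.mean(lp,0)-ctr,np.degrees(np.arctan2(*(np.mean(lp,0)-ctr)[::-1])))
E
python3 m4.py
```

```text
[[594.  442.2]
 [672.6 131.6]
 [363.2  53.5]
 [284.9 361.5]] [478.65039087 247.18389029]
320.3 -75.8
319.1 -165.8
317.8 104.3
319.5 14.6
side [[287.4 355.8]
 [597.4 425.7]
 [671.2 128.1]
 [369.1  47.6]] [481.2556709 239.3149118]
317.8 12.7
306.6 -76.1
312.6 -165.1
318.8 104.8
div 29.7 142.4
div -41.7 142.5
div -112.4 143.4
div 174.6 141.9
div 101.7 142.9
carved top [387.43234664 197.02561017] -151.2 104.09891766215522
carved top [386.74014358 199.40538706] -152.5 103.58705965640974
foot corners [array([365.3, 200.7]), array([386.9, 174.1]), array([404.5, 179.1])]
bar near top edge [array([449.7, 248.6]), array([508.9, 236.8])]
lip [array([624.24085326, 361.34980586]), array([659.14446628, 218.19573919])] [163.0422689   42.58888224] 14.639336178478748
```

```bash
cat > mv.py <<'E'
import sys,json,os,math,numpy as np
# usage: mv.py plan x y z psi   | mv.py did dx dy dz wy   (last row actually sent)
F='cmd.json'
c=json.load(open(F)) if os.path.exists(F) else [143.6,-608.263,222.675,-76.72]
p=math.radians(c[3]); X=np.array([math.cos(p),math.sin(p),0]);Y=np.array([0,0,-1.]);Z=np.array([-math.sin(p),math.cos(p),0])
a=list(map(float,sys.argv[2:]))
if sys.argv[1]=='plan':
    d=np.array(a[:3])-c[:3]; w=(-math.radians(a[3]-c[3])); v=[d@X/10,d@Y/10,d@Z/10]
    print('final',np.round(v,2),'wy',round(w,3),'dist',np.linalg.norm(d).round(0)); 
else:
    n=np.array(c[:3])+10*(a[0]*X+a[1]*Y+a[2]*Z); c=[*n,c[3]-math.degrees(a[3])]; json.dump(c,open(F,'w')); print('cmd',np.round(c,2))
E
python3 mv.py plan 507 -288.5 150 -52
```

```text
final [-22.77   7.27  42.71] wy -0.431 dist 489.0
```

Call:
carry_out:
  delta_pos:
    - [-1.9,0.6,3.56]
    - [-3.8,1.2,7.12]
    - [-5.7,1.8,10.68]
    - [-7.6,2.4,14.24]
    - [-9.5,3.0,17.8]
    - [-11.4,3.6,21.36]
    - [-13.3,4.2,24.92]
    - [-15.2,4.8,28.48]
    - [-17.1,5.4,32.0]
    - [-19.0,6.0,35.6]
    - [-20.9,6.7,39.2]
    - [-22.77,7.27,42.71]
  rotation:
    - [0,-0.036,0]
    - [0,-0.072,0]
    - [0,-0.108,0]
    - [0,-0.144,0]
    - [0,-0.18,0]
    - [0,-0.216,0]
    - [0,-0.252,0]
    - [0,-0.288,0]
    - [0,-0.324,0]
    - [0,-0.36,0]
    - [0,-0.396,0]
    - [0,-0.431,0]
  hand: 0

```text
t: 1.1
ee_pos: [508.0, -286.7, 149.3]
orientation: [-1.453, 0.708, -0.707]
ft_force: [-0.6, -0.9, 1.1]
width: 87.9
```

```bash
python3 mv.py did -22.77 7.27 42.71 -0.431; python3 - <<'E'
from h import *
a=ctrl.get_image('side')[:,:,::-1]; b=ctrl.get_image('top')[:,:,::-1]
i=np.hstack([cv2.resize(a[200:350,200:340],None,fx=2.8,fy=2.8,interpolation=2),cv2.resize(b[150:300,290:430],None,fx=2.8,fy=2.8,interpolation=2)])
cv2.imwrite('pics/p1.png',i); print(ctrl.get_obs()['ee_pos'],proj('side',[507,-288.5,150]))
E
python3 mv.py plan 507 -288.5 39 -52
```

```text
cmd [ 506.97 -288.54  149.98  -52.03]
[ 510.01613619 -284.765261    148.88298381] [280.3925776  287.73158455]
final [-0.  11.1  0. ] wy -0.0 dist 111.0
```

View pics/p1.png

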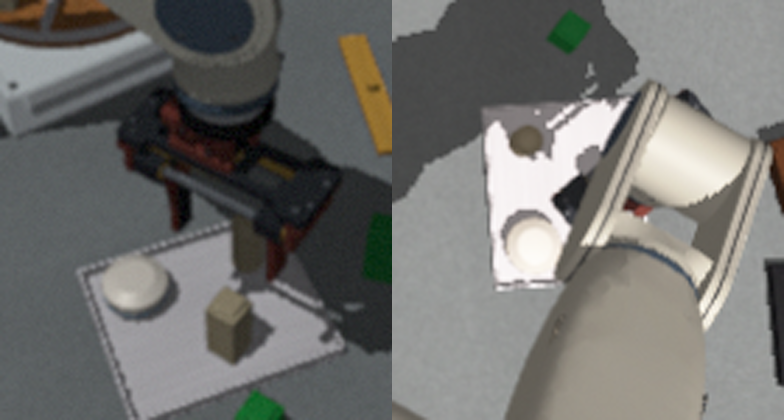

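The side view shows the jaws centred over the square seal (~(228,325) in the crop) and lined up with its faces. Descending to grasp.

Call:
carry_out:
  delta_pos:
    - [0,0,0]
    - [0,1.5,0]
    - [0,3,0]
    - [0,4.5,0]
    - [0,6,0]
    - [0,7.5,0]
    - [0,9,0]
    - [0,10,0]
    - [0,10.6,0]
    - [0,11.0,0]
    - [0,11.1,0]
    - [0,11.1,0]
  rotation:
    - [0,0,0]
    - [0,0,0]
    - [0,0,0]
    - [0,0,0]
    - [0,0,0]
    - [0,0,0]
    - [0,0,0]
    - [0,0,0]
    - [0,0,0]
    - [0,0,0]
    - [0,0,0]
    - [0,0,0]

```text
t: 2.2
ee_pos: [507.0, -288.9, 39.2]
orientation: [-1.452, 0.709, -0.709]
ft_force: [-0.3, 0.3, 0.5]
width: 87.7
```

Call:
carry_out:
  delta_pos:
    - [0,0,0]
    - [0,0,0]
    - [0,0,0]
    - [0,0,0]
    - [0,0,0]
    - [0,0,0]
    - [0,0,0]
    - [0,0,0]
    - [0,0,0]
  rotation:
    - [0,0,0]
    - [0,0,0]
    - [0,0,0]
    - [0,0,0]
    - [0,0,0]
    - [0,0,0]
    - [0,0,0]
    - [0,0,0]
    - [0,0,0]
  hand: 255

```text
t: 2.95
ee_pos: [507.0, -288.5, 38.9]
orientation: [-1.452, 0.709, -0.709]
ft_force: [-0.6, -0.5, 0.8]
width: 32.2
```

```bash
python3 mv.py did 0 11.1 0 0; python3 - <<'E'
from h import *
a=ctrl.get_image('side')[:,:,::-1]
cv2.imwrite('pics/p2.png',cv2.resize(a[200:350,200:340],None,fx=3.5,fy=3.5,interpolation=2)); o=ctrl.get_obs();print(o['ee_pos'],o['width'],o['ft_force'],o['qpos'])
E
python3 mv.py plan 507 -288.5 180 -52
```

```text
cmd [ 506.97 -288.54   38.98  -52.03]
[ 506.95396084 -288.53046576   38.95486872] 32.413216964936346 [-0.48715679  0.34998532  0.31118713] [-5.37822685e-01  6.25063223e-01  1.81508823e+00 -7.84311170e-06
  7.01503293e-01  3.70174957e-01]
final [ -0.  -14.1   0. ] wy -0.0 dist 141.0
```

View pics/p2.png

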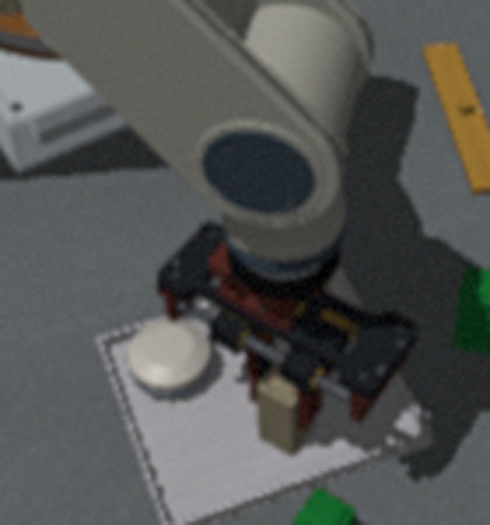

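Grasped at a width of 32.2 mm, so the faces are aligned. Lifting.

Call:
carry_out:
  delta_pos:
    - [0,-0.3,0]
    - [0,-1,0]
    - [0,-2,0]
    - [0,-3.3,0]
    - [0,-4.8,0]
    - [0,-6.4,0]
    - [0,-8,0]
    - [0,-9.6,0]
    - [0,-11.2,0]
    - [0,-12.6,0]
    - [0,-13.6,0]
    - [0,-14.1,0]
  rotation:
    - [0,0,0]
    - [0,0,0]
    - [0,0,0]
    - [0,0,0]
    - [0,0,0]
    - [0,0,0]
    - [0,0,0]
    - [0,0,0]
    - [0,0,0]
    - [0,0,0]
    - [0,0,0]
    - [0,0,0]

```text
t: 4.0
ee_pos: [507.7, -289.0, 182.6]
orientation: [-1.452, 0.706, -0.711]
ft_force: [-1.2, 0.1, -1.7]
width: 32.1
```

```bash
python3 mv.py did 0 -14.1 0 0;python3 - <<'E'
from h import *
a=ctrl.get_image('side')[:,:,::-1]
cv2.imwrite('pics/p3.png',cv2.resize(a[170:350,180:360],None,fx=3,fy=3,interpolation=2)); o=ctrl.get_obs();print(o['ee_pos'],o['width'],o['ft_force'],o['moment'])
E
python3 mv.py plan 501 144.6 180 12.4
```

```text
cmd [ 506.97 -288.54  179.98  -52.03]
[ 507.78521781 -289.03254532  182.55301845] 32.14225761281837 [ 0.84521944 -1.30658767 -1.78386136] [ 0.0151579  -0.0649891   0.01320393]
final [-34.51  -0.    26.18] wy -1.124 dist 433.0
```

View pics/p3.png

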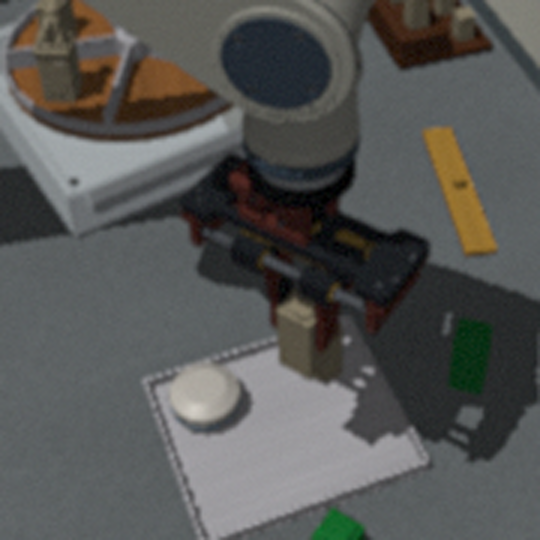

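Call:
carry_out:
  delta_pos:
    - [-1,0,0.76]
    - [-3.4,0,2.6]
    - [-6.6,0,5.0]
    - [-9.9,0,7.5]
    - [-13.2,0,10.0]
    - [-16.4,0,12.5]
    - [-19.7,0,15.0]
    - [-23.0,0,17.5]
    - [-26.2,0,19.9]
    - [-29.5,0,22.4]
    - [-32.6,0,24.7]
    - [-34.51,0,26.18]
  rotation:
    - [0,-0.04,0]
    - [0,-0.12,0]
    - [0,-0.22,0]
    - [0,-0.33,0]
    - [0,-0.44,0]
    - [0,-0.55,0]
    - [0,-0.66,0]
    - [0,-0.77,0]
    - [0,-0.87,0]
    - [0,-0.97,0]
    - [0,-1.06,0]
    - [0,-1.124,0]

```text
t: 5.05
ee_pos: [499.2, 148.2, 179.1]
orientation: [-1.563, -0.175, 0.178]
ft_force: [0.8, 0.2, -1.5]
width: 32.2
```

Call:
carry_out:
  delta_pos:
    - [0,0,0]
    - [0,0,0]
    - [0,0,0]
  rotation:
    - [0,0,0]
    - [0,0,0]
    - [0,0,0]

```text
t: 5.3
ee_pos: [499.9, 144.4, 179.2]
orientation: [-1.565, -0.169, 0.172]
ft_force: [-0.6, 0.4, -1.2]
width: 32.5
```

```bash
python3 mv.py did -34.51 0 26.18 -1.124;python3 - <<'E'
from h import *
a=ctrl.get_image('side')[:,:,::-1]
cv2.imwrite('pics/p4.png',cv2.resize(a[100:280,140:320],None,fx=3.3,fy=3.3,interpolation=2)); o=ctrl.get_obs();print(o['ee_pos'],o['width'],o['ft_force'],o['moment'])
c=np.array([501,144.6]);
print('exp foot centre px in crop', (proj('side',[501,144.6,144])-[140,100])*3.3, 'cell',(proj('side',[501,144.6,86])-[140,100])*3.3)
E
python3 mv.py plan 501 144.6 124 12.4
```

```text
cmd [501.   144.58 179.98  12.37]
[500.24480019 143.88589543 179.37698591] 31.93067687019474 [-0.54352727 -0.31007912 -1.48869073] [-0.05569743 -0.11653614 -0.02007772]
exp foot centre px in crop [316.63458781 291.16148591] cell [321.48981608 337.06334456]
final [0.  5.6 0. ] wy -0.0 dist 56.0
```

View pics/p4.png

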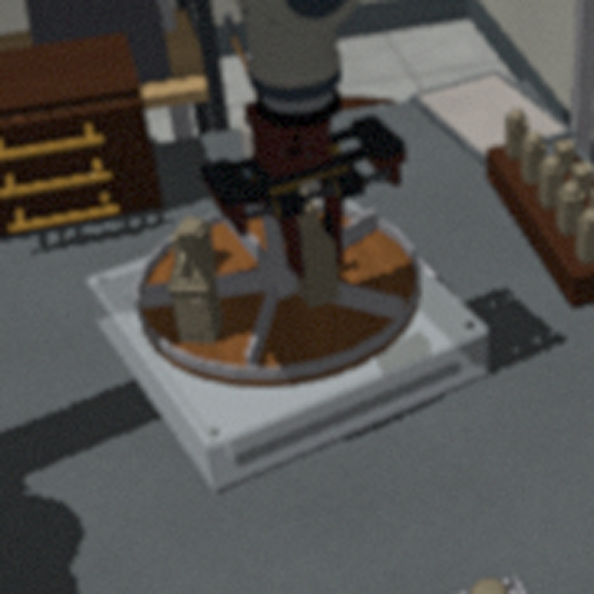

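Call:
carry_out:
  delta_pos:
    - [0,0.5,0]
    - [0,1.2,0]
    - [0,2.0,0]
    - [0,2.8,0]
    - [0,3.6,0]
    - [0,4.3,0]
    - [0,4.9,0]
    - [0,5.3,0]
    - [0,5.5,0]
    - [0,5.6,0]
    - [0,5.65,0]
    - [0,5.7,0]
  rotation:
    - [0,0,0]
    - [0,0,0]
    - [0,0,0]
    - [0,0,0]
    - [0,0,0]
    - [0,0,0]
    - [0,0,0]
    - [0,0,0]
    - [0,0,0]
    - [0,0,0]
    - [0,0,0]
    - [0,0,0]

```text
t: 6.35
ee_pos: [501.2, 144.7, 123.2]
orientation: [-1.564, -0.17, 0.169]
ft_force: [1.1, -0.6, -1.8]
width: 32.2
```

Call:
carry_out:
  delta_pos:
    - [0,0,0]
    - [0,0,0]
    - [0,0.05,0]
    - [0,0.05,0]
  rotation:
    - [0,0,0]
    - [0,0,0]
    - [0,0,0]
    - [0,0,0]

```text
t: 6.68
ee_pos: [501.0, 144.6, 122.6]
orientation: [-1.564, -0.17, 0.169]
ft_force: [0.7, 0.5, -1.5]
width: 32.2
```

```bash
python3 mv.py did 0 5.75 0 0;python3 - <<'E'
from h import *
a=ctrl.get_image('side')[:,:,::-1]
cv2.imwrite('pics/p5.png',cv2.resize(a[130:250,160:300],None,fx=4.5,fy=4.5,interpolation=2)); o=ctrl.get_obs();print(o['ee_pos'],o['width'],o['ft_force'],o['moment'])
E
```

```text
cmd [501.   144.58 122.48  12.37]
[501.01898937 144.61178228 122.55707718] 32.40669042429184 [ 0.03652009 -0.01882325 -2.07113288] [-0.03476782 -0.06035356  0.01189174]
```

View pics/p5.png

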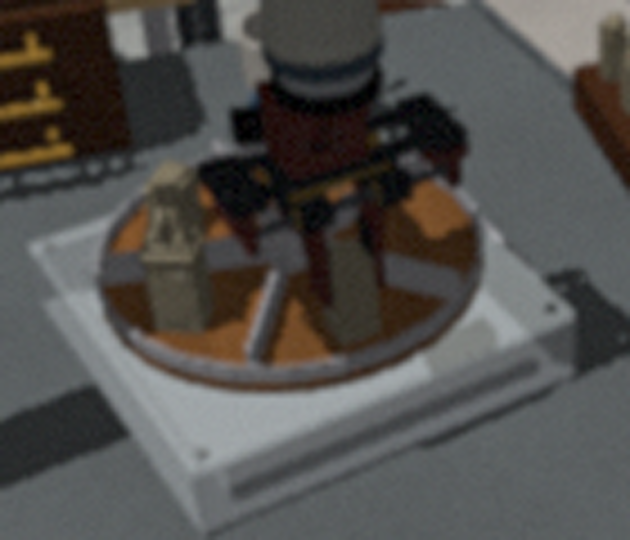

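```bash
python3 - <<'E'
from h import *
for c in [(332,340),(355,346),(380,335)]:
    p=pl('side',160+c[0]/4.5-.4,130+c[1]/4.5-.4,86)[:2]; w=p-[478.6,247.2]; print(p.round(1),np.hypot(*w).round(1),np.degrees(np.arctan2(w[1],w[0])).round(1))
E
```

```text
[484.6 133.6] 113.7 -87.0
[498.9 121.3] 127.5 -80.8
[519.4 127.6] 126.4 -71.2
```

Call:
carry_out:
  delta_pos:
    - [0,0.02,0]
    - [0,0.04,0]
    - [0,0.06,0]
    - [0,0.06,0]
  rotation:
    - [0,0,0]
    - [0,0,0]
    - [0,0,0]
    - [0,0,0]

```text
t: 7.07
ee_pos: [501.0, 144.6, 121.9]
orientation: [-1.564, -0.17, 0.17]
ft_force: [0.4, -0.1, -1.1]
width: 32.0
```

Call:
carry_out:
  delta_pos:
    - [0,0.03,0]
    - [0,0.06,0]
    - [0,0.06,0]
    - [0,0.06,0]
  rotation:
    - [0,0,0]
    - [0,0,0]
    - [0,0,0]
    - [0,0,0]

```text
t: 7.4
ee_pos: [501.6, 144.7, 121.9]
orientation: [-1.564, -0.171, 0.169]
ft_force: [-0.0, -0.8, 4.8]
width: 31.9
```

Contact: +5 N, so the seal is standing on the deck. Opening.

Call:
carry_out:
  delta_pos:
    - [0,0,0]
    - [0,0,0]
    - [0,0,0]
    - [0,0,0]
    - [0,0,0]
    - [0,0,0]
    - [0,0,0]
    - [0,0,0]
  rotation:
    - [0,0,0]
    - [0,0,0]
    - [0,0,0]
    - [0,0,0]
    - [0,0,0]
    - [0,0,0]
    - [0,0,0]
    - [0,0,0]
  hand: 0

```text
t: 8.07
ee_pos: [501.0, 144.6, 121.2]
orientation: [-1.564, -0.17, 0.17]
ft_force: [-0.8, -1.0, 0.8]
width: 81.6
```

Call:
carry_out:
  delta_pos:
    - [0,-0.3,0]
    - [0,-0.8,0]
    - [0,-1.6,0]
    - [0,-2.6,0]
    - [0,-3.6,0]
    - [0,-4.8,0]
    - [0,-6.0,0]
    - [0,-7.2,0]
    - [0,-8.4,0]
    - [0,-9.2,0]
    - [0,-9.8,0]
    - [0,-10,0]
  rotation:
    - [0,0,0]
    - [0,0,0]
    - [0,0,0]
    - [0,0,0]
    - [0,0,0]
    - [0,0,0]
    - [0,0,0]
    - [0,0,0]
    - [0,0,0]
    - [0,0,0]
    - [0,0,0]
    - [0,0,0]

```text
t: 9.07
ee_pos: [501.5, 144.7, 222.7]
orientation: [-1.564, -0.171, 0.168]
ft_force: [0.2, -0.0, -0.1]
width: 87.7
```

```bash
python3 mv.py did 0 0.06 0 0;python3 mv.py did 0 0.06 0 0;python3 mv.py did 0 -10 0 0; python3 - <<'E'
from h import *
a=ctrl.get_image('side')[:,:,::-1]
cv2.imwrite('pics/p6.png',cv2.resize(a[130:330,160:320],None,fx=3,fy=3,interpolation=2)); o=ctrl.get_obs();print(o['ee_pos'],o['width'],o['ft_force'],o['moment'])
E
python3 mv.py plan 556 -199 150 30
```

```text
cmd [501.   144.58 121.88  12.37]
cmd [501.   144.58 121.28  12.37]
cmd [501.   144.58 221.28  12.37]
[501.39929723 144.70364152 222.39471889] 87.86455439237216 [ 1.33151421 -0.39128924 -0.4573922 ] [-0.03161804 -0.06425785  0.016605  ]
final [ -1.99   7.13 -34.74] wy -0.308 dist 355.0
```

View pics/p6.png

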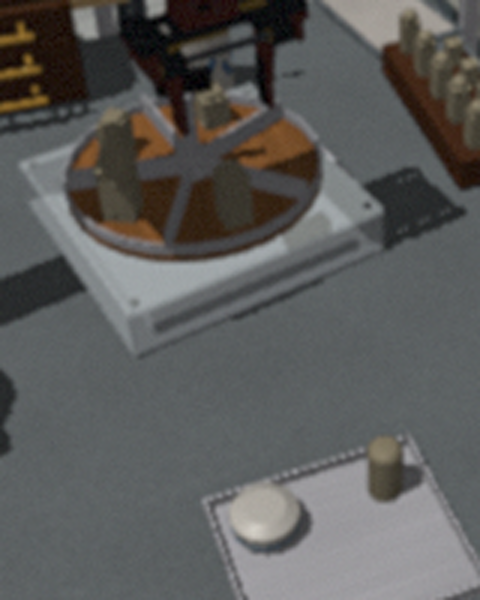

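```bash
python3 mv.py plan 556.5 -200 140 84.4
```

```text
final [ -1.96   8.13 -34.85] wy -1.257 dist 358.0
```

Call:
carry_out:
  delta_pos:
    - [-0.1,0,-1]
    - [-0.3,0,-4]
    - [-0.5,0,-7.2]
    - [-0.7,0,-10.6]
    - [-0.9,0.3,-14]
    - [-1.1,1.2,-17.4]
    - [-1.3,2.5,-20.8]
    - [-1.5,4,-24.2]
    - [-1.7,5.5,-27.6]
    - [-1.8,6.8,-31]
    - [-1.9,7.7,-33.6]
    - [-1.96,8.13,-34.85]
  rotation:
    - [0,-0.07,0]
    - [0,-0.18,0]
    - [0,-0.29,0]
    - [0,-0.4,0]
    - [0,-0.51,0]
    - [0,-0.62,0]
    - [0,-0.73,0]
    - [0,-0.84,0]
    - [0,-0.95,0]
    - [0,-1.06,0]
    - [0,-1.17,0]
    - [0,-1.257,0]

```text
t: 10.12
ee_pos: [555.9, -202.8, 137.8]
orientation: [-1.251, -1.138, 1.14]
ft_force: [-0.1, 0.3, 1.5]
width: 87.7
```

Call:
carry_out:
  delta_pos:
    - [0,0,0]
    - [0,0,0]
    - [0,1,0]
    - [0,2,0]
    - [0,3,0]
    - [0,3,0]
  rotation:
    - [0,0,0]
    - [0,0,0]
    - [0,0,0]
    - [0,0,0]
    - [0,0,0]
    - [0,0,0]

```text
t: 10.62
ee_pos: [555.0, -198.5, 107.6]
orientation: [-1.25, -1.135, 1.138]
ft_force: [-0.9, -0.2, -0.6]
width: 87.8
```

```bash
python3 mv.py did -1.96 8.13 -34.85 -1.257;python3 mv.py did 0 3 0 0; python3 - <<'E'
from h import *
a=ctrl.get_image('side')[:,:,::-1];b=ctrl.get_image('top')[:,:,::-1]
i=np.hstack([cv2.resize(a[200:350,200:340],None,fx=2.8,fy=2.8,interpolation=2),cv2.resize(b[160:290,130:260],None,fx=3.23,fy=3.23,interpolation=2)])
cv2.imwrite('pics/p7.png',i); o=ctrl.get_obs();print(o['ee_pos'],o['orientation'],o['qpos'])
cv2.imwrite('pics/top_p7.png',b)
E
python3 mv.py plan 556.5 -200 29 84.4
```

```text
cmd [ 556.55 -200.02  139.98   84.4 ]
cmd [ 556.55 -200.02  109.98   84.4 ]
[ 556.12620799 -199.20749174  109.26008919] [-1.25220722 -1.13643538  1.13758857] [-3.64117666e-01  5.23510468e-01  1.77749236e+00  1.42727376e-05
  8.42115733e-01 -1.83765110e+00]
final [0.  8.1 0. ] wy -0.0 dist 81.0
```

View pics/p7.png

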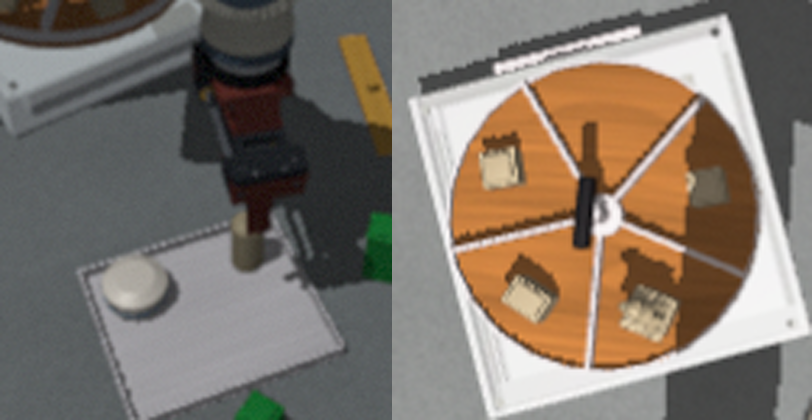

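The top view shows the square seal standing in the right-hand cell and the carousel unmoved. The side view shows the jaws over the round seal, so I'm descending.

Call:
carry_out:
  delta_pos:
    - [0,0.5,0]
    - [0,1.5,0]
    - [0,2.7,0]
    - [0,4.0,0]
    - [0,5.3,0]
    - [0,6.5,0]
    - [0,7.3,0]
    - [0,7.8,0]
    - [0,8.1,0]
    - [0,8.1,0]
  rotation:
    - [0,0,0]
    - [0,0,0]
    - [0,0,0]
    - [0,0,0]
    - [0,0,0]
    - [0,0,0]
    - [0,0,0]
    - [0,0,0]
    - [0,0,0]
    - [0,0,0]

```text
t: 11.55
ee_pos: [556.3, -199.9, 28.3]
orientation: [-1.253, -1.136, 1.137]
ft_force: [-0.6, -0.2, 0.4]
width: 88.1
```

Call:
carry_out:
  delta_pos:
    - [0,0,0]
    - [0,0,0]
    - [0,0,0]
    - [0,0,0]
    - [0,0,0]
    - [0,0,0]
    - [0,0,0]
    - [0,0,0]
    - [0,0,0]
  rotation:
    - [0,0,0]
    - [0,0,0]
    - [0,0,0]
    - [0,0,0]
    - [0,0,0]
    - [0,0,0]
    - [0,0,0]
    - [0,0,0]
    - [0,0,0]
  hand: 255

```text
t: 12.3
ee_pos: [556.6, -199.9, 29.0]
orientation: [-1.254, -1.137, 1.137]
ft_force: [-0.3, 0.4, 0.3]
width: 32.6
```

```bash
python3 mv.py did 0 8.1 0 0; python3 mv.py plan 556.5 -200 200 84.4
```

```text
cmd [ 556.55 -200.02   28.98   84.4 ]
final [  0.  -17.1   0. ] wy -0.0 dist 171.0
```

```bash
python3 - <<'E'
from h import *
a=ctrl.get_image('side')[:,:,::-1];b=ctrl.get_image('top')[:,:,::-1]
i=np.hstack([cv2.resize(a[220:330,230:340],None,fx=3.6,fy=3.6,interpolation=2),cv2.resize(b[160:270,280:390],None,fx=3.6,fy=3.6,interpolation=2)])
cv2.imwrite('pics/p8.png',i); o=ctrl.get_obs();print(o['ee_pos'],o['width'],o['moment'],o['ft_force'])
print((proj('side',[556.5,-200,48])-[230,220])*3.6)
E
```

```text
[ 556.54641237 -199.9381427    29.0322822 ] 32.929395933693705 [ 0.15445578 -0.11733318 -0.00372841] [-0.01906741  1.01097285  0.94248513]
[206.78694825 224.00997   ]
```

View pics/p8.png

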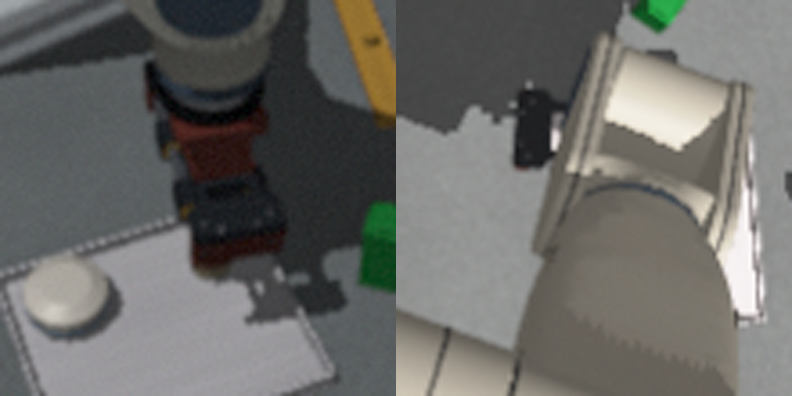

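Call:
carry_out:
  delta_pos:
    - [0,-0.2,0]
    - [0,-0.6,0]
    - [0,-1.2,0]
    - [0,-2,0]
    - [0,-3,0]
    - [0,-4,0]
    - [0,-5,0]
    - [0,-6,0]
    - [0,-7,0]
    - [0,-7.6,0]
    - [0,-8,0]
    - [0,-8,0]
  rotation:
    - [0,0,0]
    - [0,0,0]
    - [0,0,0]
    - [0,0,0]
    - [0,0,0]
    - [0,0,0]
    - [0,0,0]
    - [0,0,0]
    - [0,0,0]
    - [0,0,0]
    - [0,0,0]
    - [0,0,0]

```text
t: 13.4
ee_pos: [557.1, -200.2, 110.1]
orientation: [-1.255, -1.138, 1.136]
ft_force: [-0.3, -0.1, -1.4]
width: 33.0
```

```bash
python3 mv.py did 0 -8 0 0; python3 - <<'E'
from h import *
a=ctrl.get_image('side')[:,:,::-1]
cv2.imwrite('pics/p9.png',cv2.resize(a[190:310,230:340],None,fx=5,fy=5,interpolation=2)); o=ctrl.get_obs();print(o['ee_pos'],o['width'],o['moment'],o['ft_force'])
for q in ([556.5,-200,83],[556.5,-200,109]):print((proj('side',q)-[230,190])*5)
E
python3 mv.py plan 583 237 205 84.4
```

```text
cmd [ 556.55 -200.02  108.98   84.4 ]
[ 556.67918711 -200.08032684  109.37081878] 32.6875326739637 [ 0.04738452 -0.143327    0.0182939 ] [ 0.48218897  0.62272819 -2.3627238 ]
[287.34979436 419.97002099]
[287.46244223 388.23482478]
final [43.75 -9.6   1.63] wy -0.0 dist 448.0
```

View pics/p9.png

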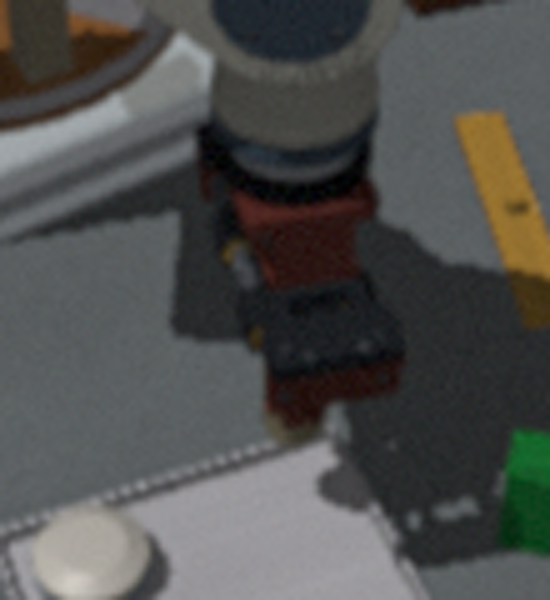

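Call:
carry_out:
  delta_pos:
    - [0.8,-1,0.03]
    - [3,-2.6,0.1]
    - [6.5,-4.4,0.24]
    - [10.3,-6.4,0.4]
    - [14.2,-8.4,0.53]
    - [18.2,-9.4,0.7]
    - [22.2,-9.6,0.85]
    - [26.2,-9.6,1.0]
    - [30.2,-9.6,1.15]
    - [34.2,-9.6,1.3]
    - [37.8,-9.6,1.43]
    - [40.8,-9.6,1.53]
  rotation:
    - [0,0,0]
    - [0,0,0]
    - [0,0,0]
    - [0,0,0]
    - [0,0,0]
    - [0,0,0]
    - [0,0,0]
    - [0,0,0]
    - [0,0,0]
    - [0,0,0]
    - [0,0,0]
    - [0,0,0]

```text
t: 14.45
ee_pos: [580.3, 210.7, 205.0]
orientation: [-1.253, -1.137, 1.138]
ft_force: [0.8, -0.4, -1.4]
width: 32.7
```

Call:
carry_out:
  delta_pos:
    - [1.8,0,0.06]
    - [2.7,0,0.09]
    - [2.95,0,0.1]
    - [2.95,0,0.1]
    - [2.95,0,0.1]
  rotation:
    - [0,0,0]
    - [0,0,0]
    - [0,0,0]
    - [0,0,0]
    - [0,0,0]

```text
t: 14.87
ee_pos: [582.7, 235.9, 204.8]
orientation: [-1.254, -1.136, 1.137]
ft_force: [0.4, -0.5, -2.2]
width: 32.6
```

```bash
python3 mv.py did 40.8 -9.6 1.53 0; python3 mv.py did 2.95 0 0.1 0;python3 - <<'E'
from h import *
a=ctrl.get_image('side')[:,:,::-1]
cv2.imwrite('pics/p10.png',cv2.resize(a[90:240,160:310],None,fx=4,fy=4,interpolation=2)); o=ctrl.get_obs();print(o['ee_pos'],o['width'],o['moment'],o['ft_force'])
for q in ([583,237,179],[583,237,86]):print((proj('side',q)-[160,90])*4)
E
python3 mv.py plan 583 237 114 84.4
```

```text
cmd [581.16 207.52 204.98  84.4 ]
cmd [583.05 236.98 204.98  84.4 ]
[582.8842743  235.71772426 204.88525605] 32.84759306965251 [ 0.06545453 -0.13000154 -0.0245476 ] [ 0.67316103 -0.399113   -1.74129516]
[368.69937151 278.76384958]
[374.68934254 367.44180278]
final [0.  9.1 0. ] wy -0.0 dist 91.0
```

View pics/p10.png

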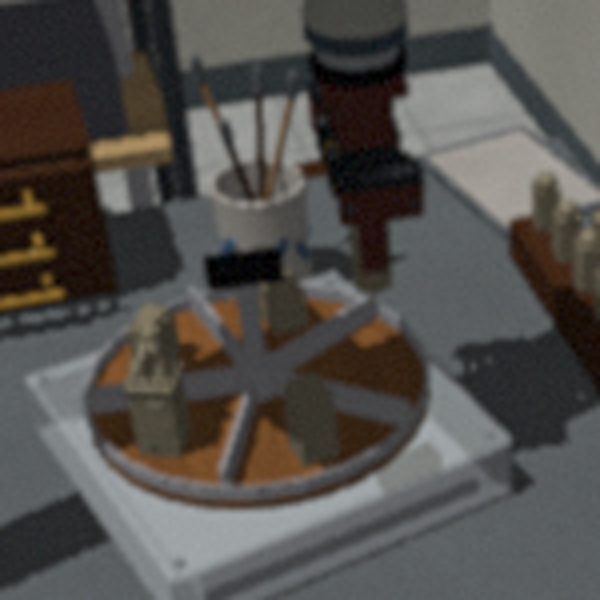

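Call:
carry_out:
  delta_pos:
    - [0,0.6,0]
    - [0,1.6,0]
    - [0,2.8,0]
    - [0,4.1,0]
    - [0,5.4,0]
    - [0,6.6,0]
    - [0,7.6,0]
    - [0,8.3,0]
    - [0,8.8,0]
    - [0,9.05,0]
    - [0,9.15,0]
    - [0,9.2,0]
  rotation:
    - [0,0,0]
    - [0,0,0]
    - [0,0,0]
    - [0,0,0]
    - [0,0,0]
    - [0,0,0]
    - [0,0,0]
    - [0,0,0]
    - [0,0,0]
    - [0,0,0]
    - [0,0,0]
    - [0,0,0]

```text
t: 15.92
ee_pos: [583.3, 237.1, 113.2]
orientation: [-1.254, -1.137, 1.136]
ft_force: [-0.2, -0.1, -1.2]
width: 32.7
```

Call:
carry_out:
  delta_pos:
    - [0,0.03,0]
    - [0,0.06,0]
    - [0,0.08,0]
    - [0,0.1,0]
    - [0,0.1,0]
    - [0,0.1,0]
  rotation:
    - [0,0,0]
    - [0,0,0]
    - [0,0,0]
    - [0,0,0]
    - [0,0,0]
    - [0,0,0]

```text
t: 16.42
ee_pos: [583.1, 237.0, 112.1]
orientation: [-1.254, -1.137, 1.137]
ft_force: [-0.4, 0.1, -1.9]
width: 33.0
```

Call:
carry_out:
  delta_pos:
    - [0,0.02,0]
    - [0,0.04,0]
    - [0,0.06,0]
    - [0,0.06,0]
    - [0,0.06,0]
  rotation:
    - [0,0,0]
    - [0,0,0]
    - [0,0,0]
    - [0,0,0]
    - [0,0,0]

```text
t: 16.83
ee_pos: [583.2, 237.1, 112.0]
orientation: [-1.254, -1.137, 1.136]
ft_force: [-2.2, -0.4, 5.3]
width: 32.7
```

Contact at 5 N. Opening and lifting.

Call:
carry_out:
  delta_pos:
    - [0,0,0]
    - [0,0,0]
    - [0,0,0]
    - [0,0,0]
    - [0,0,0]
    - [0,0,0]
    - [0,0,0]
    - [0,0,0]
    - [0,0,0]
  rotation:
    - [0,0,0]
    - [0,0,0]
    - [0,0,0]
    - [0,0,0]
    - [0,0,0]
    - [0,0,0]
    - [0,0,0]
    - [0,0,0]
    - [0,0,0]
  hand: 0

```text
t: 17.58
ee_pos: [583.0, 237.0, 111.4]
orientation: [-1.254, -1.137, 1.137]
ft_force: [-0.8, -0.0, -0.1]
width: 86.8
```

Call:
carry_out:
  delta_pos:
    - [0,-0.3,0]
    - [0,-1,0]
    - [0,-2.2,0]
    - [0,-3.6,0]
    - [0,-5.2,0]
    - [0,-7,0]
    - [0,-9,0]
    - [0,-11,0]
    - [0,-13,0]
    - [0,-14.8,0]
    - [0,-15.8,0]
    - [0,-16,0]
  rotation:
    - [0,0,0]
    - [0,0,0]
    - [0,0,0]
    - [0,0,0]
    - [0,0,0]
    - [0,0,0]
    - [0,0,0]
    - [0,0,0]
    - [0,0,0]
    - [0,0,0]
    - [0,0,0]
    - [0,0,0]

```text
t: 18.58
ee_pos: [584.2, 237.4, 274.7]
orientation: [-1.256, -1.141, 1.133]
ft_force: [-0.1, -0.5, -0.7]
width: 87.9
```

```bash
python3 mv.py did 0 9.2 0 0; python3 mv.py did 0 0.1 0 0;python3 mv.py did 0 0.06 0 0;python3 mv.py did 0 -16 0 0;python3 - <<'E'
from h import *
a=ctrl.get_image('side')[:,:,::-1];b=ctrl.get_image('top')[:,:,::-1]
cv2.imwrite('pics/p11.png',np.hstack([cv2.resize(a[120:250,160:290],None,fx=3,fy=3,interpolation=2),cv2.resize(b[160:290,130:260],None,fx=3,fy=3,interpolation=2)])); o=ctrl.get_obs();print(o['ee_pos'],o['width'],o['qpos'])
E
python3 mv.py plan 478.6 247.2 275 -95.6
```

```text
cmd [583.05 236.98 112.98  84.4 ]
cmd [583.05 236.98 111.98  84.4 ]
cmd [583.05 236.98 111.38  84.4 ]
cmd [583.05 236.98 271.38  84.4 ]
[583.0670542  237.02097136 271.94987011] 88.05480268537731 [ 3.67198460e-01  3.79516042e-01  1.57604920e+00 -6.58569589e-06
  1.18499615e+00 -1.10583039e+00]
final [-0.   -0.36 10.49] wy 3.142 dist 105.0
```

View pics/p11.png

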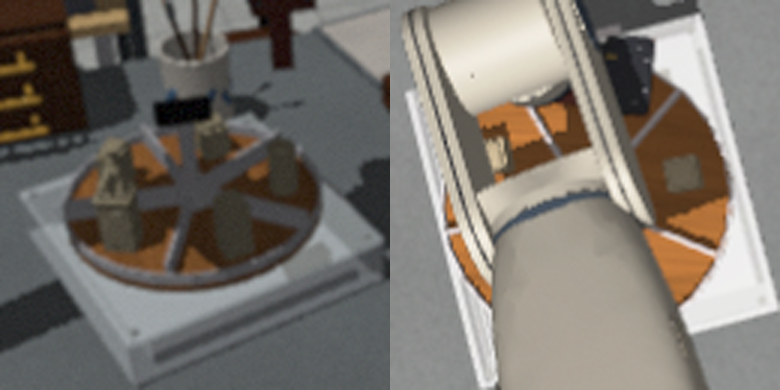

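Both seals stand upright in their cells. Next I swing the wrist round above the bar, so the later turn fits joint 6's range.

Call:
carry_out:
  delta_pos:
    - [0,0,0.5]
    - [0,0,1.5]
    - [0,0,2.5]
    - [0,0,3.5]
    - [0,0,4.5]
    - [0,0,5.5]
    - [0,0,6.5]
    - [0,0,7.5]
    - [0,0,8.5]
    - [0,0,9.5]
    - [0,0,10.2]
    - [0,0,10.49]
  rotation:
    - [0,0.1,0]
    - [0,0.2,0]
    - [0,0.3,0]
    - [0,0.4,0]
    - [0,0.5,0]
    - [0,0.6,0]
    - [0,0.7,0]
    - [0,0.8,0]
    - [0,0.9,0]
    - [0,1.0,0]
    - [0,1.1,0]
    - [0,1.2,0]

```text
t: 19.68
ee_pos: [476.9, 246.9, 269.9]
orientation: [-1.561, -0.208, 0.213]
ft_force: [-0.1, 0.1, 0.6]
width: 87.9
```

Call:
carry_out:
  delta_pos:
    - [0,0,0]
    - [0,0,0]
    - [0,0,0]
    - [0,0,0]
    - [0,0,0]
    - [0,0,0]
    - [0,0,0]
    - [0,0,0]
    - [0,0,0]
    - [0,0,0]
    - [0,0,0]
    - [0,0,0]
  rotation:
    - [0,0.1,0]
    - [0,0.2,0]
    - [0,0.3,0]
    - [0,0.4,0]
    - [0,0.5,0]
    - [0,0.6,0]
    - [0,0.7,0]
    - [0,0.8,0]
    - [0,0.9,0]
    - [0,1.0,0]
    - [0,1.1,0]
    - [0,1.2,0]

```text
t: 20.68
ee_pos: [477.8, 246.8, 269.8]
orientation: [-1.448, 0.729, -0.726]
ft_force: [-0.8, 0.4, -0.8]
width: 87.6
```

Call:
carry_out:
  delta_pos:
    - [0,0,0]
    - [0,0,0]
    - [0,0,0]
    - [0,0,0]
    - [0,0,0]
    - [0,0,0]
    - [0,0,0]
    - [0,0,0]
    - [0,0,0]
    - [0,0,0]
  rotation:
    - [0,0.1,0]
    - [0,0.2,0]
    - [0,0.3,0]
    - [0,0.4,0]
    - [0,0.5,0]
    - [0,0.6,0]
    - [0,0.7,0]
    - [0,0.742,0]
    - [0,0.742,0]
    - [0,0.742,0]

```text
t: 21.52
ee_pos: [478.1, 247.0, 270.3]
orientation: [-1.164, 1.281, -1.28]
ft_force: [0.0, -1.2, 0.1]
width: 88.0
```

```bash
python3 mv.py did 0 0 10.49 1.2; python3 mv.py did 0 0 0 1.2;python3 mv.py did 0 0 0 0.742;python3 - <<'E'
from h import *
a=ctrl.get_image('side')[:,:,::-1]
cv2.imwrite('pics/p12.png',cv2.resize(a[90:230,150:300],None,fx=4,fy=4,interpolation=2)); o=ctrl.get_obs();print(o['ee_pos'],o['width'],o['qpos']); R=Ro.from_rotvec(o['orientation']).as_matrix();print(np.degrees(np.arctan2(R[1,0],R[0,0])))
E
python3 mv.py plan 478.6 247.2 198 -95.6
```

```text
cmd [478.65 247.22 271.38  15.64]
cmd [478.65 247.22 271.38 -53.11]
cmd [478.65 247.22 271.38 -95.63]
[478.20642108 247.00510827 270.50499328] 87.68777485172862 [ 4.54676921e-01  2.41241794e-01  1.77545467e+00 -1.71271860e-05
  1.12649175e+00  2.12203600e+00]
-95.532182995366
final [ 0.    7.34 -0.  ] wy -0.0 dist 73.0
```

View pics/p12.png

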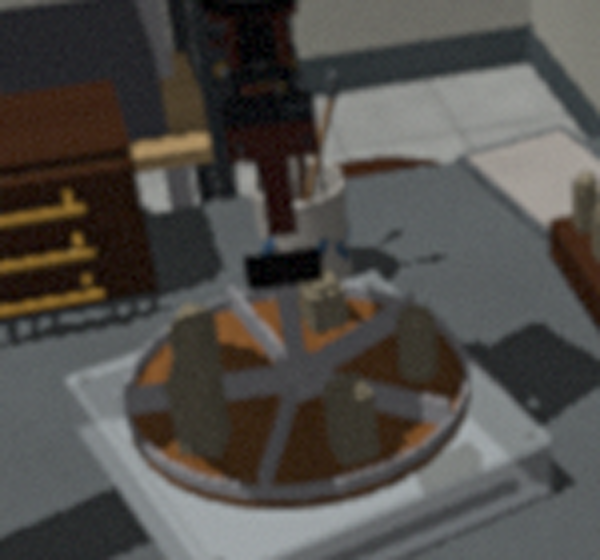

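The fingers (~(280,195)) are centred over the bar (~(283,268)). Lowering to grip it.

Call:
carry_out:
  delta_pos:
    - [0,0.5,0]
    - [0,1.5,0]
    - [0,2.6,0]
    - [0,3.8,0]
    - [0,5,0]
    - [0,6,0]
    - [0,6.8,0]
    - [0,7.2,0]
    - [0,7.2,0]
    - [0,7.2,0]
  rotation:
    - [0,0,0]
    - [0,0,0]
    - [0,0,0]
    - [0,0,0]
    - [0,0,0]
    - [0,0,0]
    - [0,0,0]
    - [0,0,0]
    - [0,0,0]
    - [0,0,0]

```text
t: 22.4
ee_pos: [478.7, 247.3, 199.3]
orientation: [-1.161, 1.281, -1.281]
ft_force: [-0.2, 0.4, 0.4]
width: 87.6
```

Call:
carry_out:
  delta_pos:
    - [0,0,0]
    - [0,0,0]
    - [0,0,0]
    - [0,0,0]
    - [0,0,0]
    - [0,0,0]
    - [0,0,0]
    - [0,0,0]
    - [0,0,0]
    - [0,0,0]
    - [0,0,0]
    - [0,0,0]
  rotation:
    - [0,0,0]
    - [0,0,0]
    - [0,0,0]
    - [0,0,0]
    - [0,0,0]
    - [0,0,0]
    - [0,0,0]
    - [0,0,0]
    - [0,0,0]
    - [0,0,0]
    - [0,0,0]
    - [0,0,0]
  hand: 255

```text
t: 23.4
ee_pos: [478.6, 247.1, 199.4]
orientation: [-1.162, 1.281, -1.281]
ft_force: [-0.0, 0.4, -0.4]
width: 13.4
```

```bash
python3 mv.py did 0 7.2 0 0; python3 - <<'E'
from h import *
a=ctrl.get_image('side')[:,:,::-1]
cv2.imwrite('pics/p13.png',cv2.resize(a[110:230,160:290],None,fx=4.5,fy=4.5,interpolation=2)); o=ctrl.get_obs();print(o['ee_pos'],o['width'],o['ft_force'],o['moment'])
E
```

```text
cmd [478.65 247.22 199.38 -95.63]
[478.61073942 247.12165286 199.35973421] 13.892099778309245 [ 0.00625962 -0.40632953 -0.33413743] [-0.06442133  0.03860413 -0.04921956]
```

View pics/p13.png

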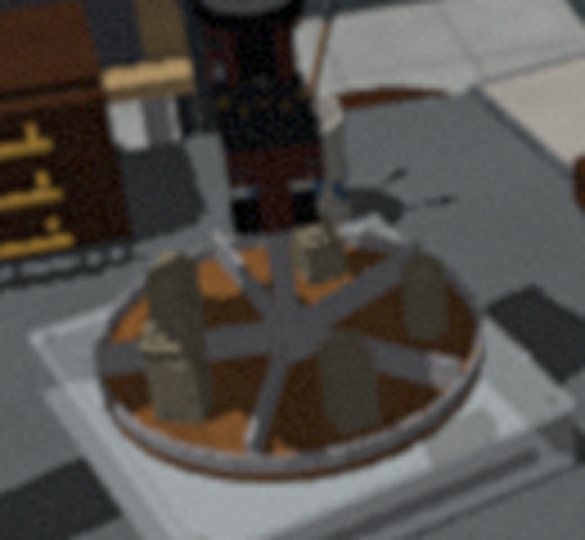

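Call:
carry_out:
  delta_pos:
    - [0,0,0]
    - [0,0,0]
    - [0,0,0]
    - [0,0,0]
    - [0,0,0]
    - [0,0,0]
    - [0,0,0]
    - [0,0,0]
    - [0,0,0]
    - [0,0,0]
    - [0,0,0]
    - [0,0,0]
  rotation:
    - [0,-0.01,0]
    - [0,-0.03,0]
    - [0,-0.06,0]
    - [0,-0.1,0]
    - [0,-0.15,0]
    - [0,-0.21,0]
    - [0,-0.28,0]
    - [0,-0.35,0]
    - [0,-0.42,0]
    - [0,-0.49,0]
    - [0,-0.56,0]
    - [0,-0.63,0]

```text
t: 24.45
ee_pos: [478.5, 247.9, 199.4]
orientation: [-1.415, 0.806, -0.805]
ft_force: [-0.9, 3.5, -1.0]
width: 14.0
```

Call:
carry_out:
  delta_pos:
    - [0,0,0]
    - [0,0,0]
    - [0,0,0]
    - [0,0,0]
    - [0,0,0]
    - [0,0,0]
    - [0,0,0]
    - [0,0,0]
    - [0,0,0]
    - [0,0,0]
    - [0,0,0]
    - [0,0,0]
  rotation:
    - [0,-0.07,0]
    - [0,-0.14,0]
    - [0,-0.21,0]
    - [0,-0.28,0]
    - [0,-0.35,0]
    - [0,-0.42,0]
    - [0,-0.49,0]
    - [0,-0.56,0]
    - [0,-0.63,0]
    - [0,-0.7,0]
    - [0,-0.77,0]
    - [0,-0.84,0]

```text
t: 25.45
ee_pos: [477.6, 248.5, 199.3]
orientation: [-1.564, 0.155, -0.151]
ft_force: [-4.6, 6.9, 1.0]
width: 13.6
```

Call:
carry_out:
  delta_pos:
    - [0,0,0]
    - [0,0,0]
    - [0,0,0]
    - [0,0,0]
    - [0,0,0]
    - [0,0,0]
    - [0,0,0]
    - [0,0,0]
    - [0,0,0]
    - [0,0,0]
    - [0,0,0]
    - [0,0,0]
  rotation:
    - [0,-0.07,0]
    - [0,-0.14,0]
    - [0,-0.21,0]
    - [0,-0.28,0]
    - [0,-0.35,0]
    - [0,-0.42,0]
    - [0,-0.49,0]
    - [0,-0.56,0]
    - [0,-0.63,0]
    - [0,-0.7,0]
    - [0,-0.77,0]
    - [0,-0.84,0]

```text
t: 26.45
ee_pos: [476.6, 248.3, 199.4]
orientation: [-1.508, -0.502, 0.507]
ft_force: [-9.3, 5.9, 5.0]
width: 13.7
```

Call:
carry_out:
  delta_pos:
    - [0,0,0]
    - [0,0,0]
    - [0,0,0]
    - [0,0,0]
    - [0,0,0]
    - [0,0,0]
    - [0,0,0]
    - [0,0,0]
    - [0,0,0]
    - [0,0,0]
    - [0,0,0]
    - [0,0,0]
  rotation:
    - [0,-0.07,0]
    - [0,-0.14,0]
    - [0,-0.21,0]
    - [0,-0.28,0]
    - [0,-0.35,0]
    - [0,-0.41,0]
    - [0,-0.46,0]
    - [0,-0.5,0]
    - [0,-0.53,0]
    - [0,-0.545,0]
    - [0,-0.552,0]
    - [0,-0.552,0]

```text
t: 27.45
ee_pos: [476.2, 247.7, 199.4]
orientation: [-1.361, -0.924, 0.93]
ft_force: [-11.3, 2.6, 7.0]
width: 13.6
```

```bash
for w in 0.63 0.84 0.84 0.552; do python3 mv.py did 0 0 0 -$w; done; python3 - <<'E'
from h import *
a=ctrl.get_image('side')[:,:,::-1];b=ctrl.get_image('top')[:,:,::-1]
cv2.imwrite('pics/p14s.png',cv2.resize(a[110:250,150:300],None,fx=4,fy=4,interpolation=2));cv2.imwrite('pics/p14t.png',cv2.resize(b[155:295,125:270],None,fx=4,fy=4,interpolation=2))
cv2.imwrite('pics/p14top.png',b);cv2.imwrite('pics/p14side.png',a)
o=ctrl.get_obs();print(o['ee_pos'],o['width'],o['ft_force'],o['moment'],o['qpos']);R=Ro.from_rotvec(o['orientation']).as_matrix();print(np.degrees(np.arctan2(R[1,0],R[0,0])))
E
```

```text
cmd [478.65 247.22 199.38 -59.53]
cmd [478.65 247.22 199.38 -11.4 ]
cmd [478.65 247.22 199.38  36.73]
cmd [478.65 247.22 199.38  68.35]
[476.14569996 247.72514681 199.33079471] 13.774673464866456 [-11.14082137   3.23163075   6.76927817] [0.56991814 1.29851214 0.02625148] [ 0.45614855  0.32630962  1.84184227  0.0029505   0.97749572 -0.73956001]
68.4144291072575
```

View pics/p14s.png

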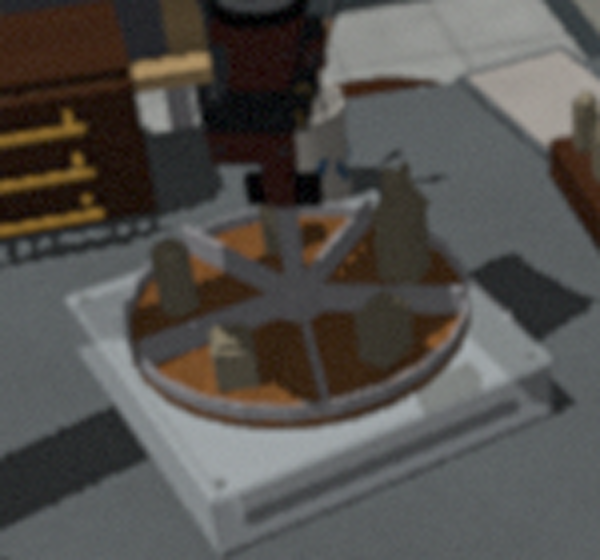

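View pics/p14t.png

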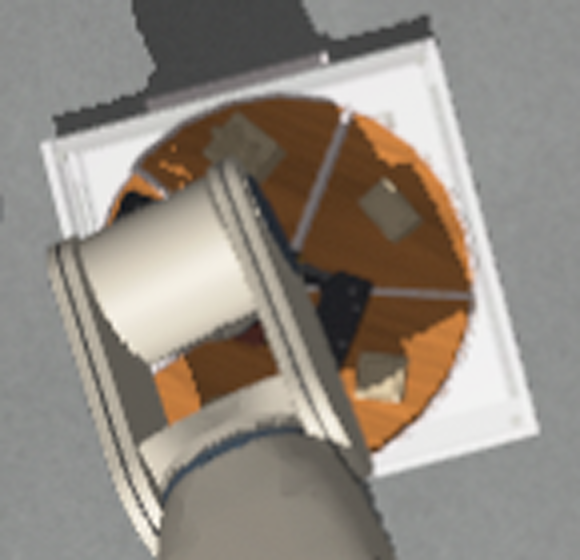

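```bash
python3 - <<'E'
from h import *
f=lambda x,y:((x+.5)/4-.5+125,(y+.5)/4-.5+155)
g=lambda x,y:((x+.5)/4-.5+150,(y+.5)/4-.5+110)
for ctr in ([478.6,247.2],[477.4,247.5]):
  for e in [(347,112),(470,297),(137,176)]:
    w=pl('top',*f(*e),112)[:2]-ctr; print('div',np.degrees(np.arctan2(w[1],w[0])).round(1),np.hypot(*w).round(1))
  for z in (200,170,150,86):
    w=pl('top',*f(243,148),z)[:2]-ctr; print('carved',z,np.degrees(np.arctan2(w[1],w[0])).round(1),np.hypot(*w).round(1))
im=cv2.imread('pics/p14top.png')
x=cv2.resize(im[170:215,160:220],None,fx=12,fy=12,interpolation=cv2.INTER_CUBIC); x=cv2.convertScaleAbs(x,alpha=2.0); cv2.imwrite('pics/p15t.png',x)
im=cv2.imread('pics/p14side.png')
x=cv2.resize(im[145:190,230:275],None,fx=12,fy=12,interpolation=cv2.INTER_CUBIC); x=cv2.convertScaleAbs(x,alpha=2.0); cv2.imwrite('pics/p15s.png',x)
E
```

```text
div -21.3 141.1
div -94.2 144.8
div 52.5 138.3
carved 200 8.2 98.2
carved 170 10.7 101.6
carved 150 12.3 103.9
carved 86 16.9 111.9
div -21.3 142.4
div -93.8 145.0
div 52.0 138.8
carved 200 7.9 99.4
carved 170 10.4 102.7
carved 150 12.0 105.0
carved 86 16.6 113.0
```

View pics/p15t.png

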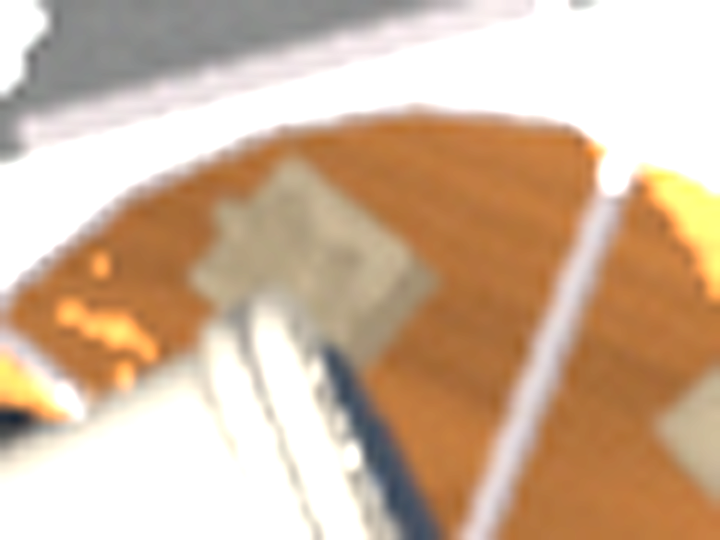

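View pics/p15s.png

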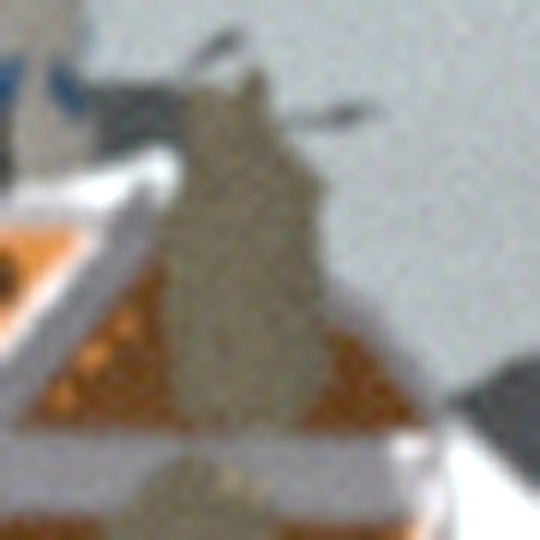

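```bash
python3 mv.py plan 476.3 247.7 199.9 69.1
```

```text
final [-0.04 -0.05  0.24] wy -0.013 dist 2.0
```

Call:
carry_out:
  delta_pos:
    - [-0.01,-0.01,0.05]
    - [-0.02,-0.02,0.1]
    - [-0.03,-0.03,0.15]
    - [-0.04,-0.04,0.2]
    - [-0.04,-0.05,0.24]
    - [-0.04,-0.05,0.24]
    - [-0.04,-0.05,0.24]
    - [-0.04,-0.05,0.24]
  rotation:
    - [0,-0.003,0]
    - [0,-0.006,0]
    - [0,-0.009,0]
    - [0,-0.013,0]
    - [0,-0.013,0]
    - [0,-0.013,0]
    - [0,-0.013,0]
    - [0,-0.013,0]

```text
t: 28.22
ee_pos: [476.2, 247.7, 199.4]
orientation: [-1.36, -0.936, 0.937]
ft_force: [0.9, 2.9, -9.2]
width: 13.6
```

```bash
python3 - <<'E'
from h import *
a=ctrl.get_image('side')[:,:,::-1];b=ctrl.get_image('top')[:,:,::-1]
cv2.imwrite('pics/p16.png',np.hstack([a[90:390,140:400],b[130:430,110:440]]) if 0 else np.hstack([cv2.resize(a[100:300,150:330],None,fx=2,fy=2),cv2.resize(b[150:350,120:320],None,fx=2,fy=2)]))
o=ctrl.get_obs();print(o['ee_pos'],o['width'],o['ft_force'],o['moment'],abs(o['qvel']).max());R=Ro.from_rotvec(o['orientation']).as_matrix();print(np.degrees(np.arctan2(R[1,0],R[0,0])))
E
```

```text
[476.13618771 247.70747874 199.39598993] 13.762941197282197 [  1.60982748   2.70462948 -10.48668252] [ 5.86520040e-01 -2.38045498e-01  5.08181714e-04] 0.0020075791180879424
69.0942753277905
```

View pics/p16.png

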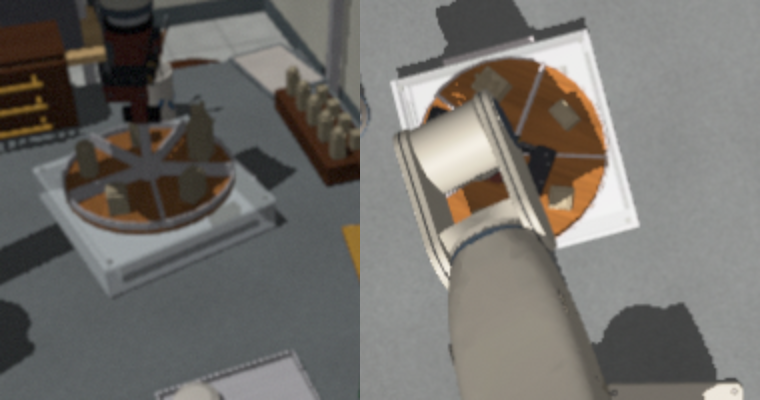

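Call:
carry_out:
  delta_pos:
    - [0,0.02,0]
    - [0,0.03,0]
    - [0,0.03,0]
    - [0,0.03,0]
    - [0,0.03,0]
    - [0,0.03,0]
  rotation:
    - [0,0,0]
    - [0,0,0]
    - [0,0,0]
    - [0,0,0]
    - [0,0,0]
    - [0,0,0]

```text
t: 28.82
ee_pos: [476.2, 247.7, 199.4]
orientation: [-1.36, -0.936, 0.937]
ft_force: [0.3, 3.6, -11.5]
width: 13.8
```

```bash
python3 -c "
from workcell import ctrl
print(ctrl.close_job())"
```

```text
the job is handed in; nothing more can be done
None
```

The job is handed in at about 29 s. All five cells hold one upright seal, the tall carved seal stands at the front, and the hand is still gripping the bar.

- **Seals:** I put the square and round seals into the two empty cells, lowering each until the wrist force showed about 5 N before releasing. The last pictures show both standing upright.
- **Turning:** I gripped the bar and turned the carousel about 165°. The dividers in the top view put the carved seal's cell about 1° past the front's middle direction (about 15° against 14.4°).
- **Final state:** The arm was still and the bar was gripped at 13.8 mm. I saw nothing else moved in the views I took.

**Checks that disagreed:**
- **Carved seal's angle:** the estimates differed by a degree or two, at 12.5 to 14.4° before the last correction. I turned the carousel about 0.8° more as a compromise.
- **Carved seal's faces:** it stands turned about its own axis in its cell. Its position is centred at the front, but its faces are not parallel to it. I left that, since the seal was not to be handled.
- **Force on the hand:** a vertical force of about 11 N remained, and lowering the hand by 0.3 mm did not reduce it. That is well under the 40 N and 120 N limits.
- **Round seal's grip:** the opening read about 1 mm less than the seal's 34 mm diameter. It looked centred and upright, and it stood properly once placed.

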